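Shut and hasp the sugar jar in the cubby

ROBOT

A 7-joint arm with a two-finger parallel gripper is mounted at the origin on the work surface. World frame = base frame: x ahead of the robot, y to its left, z up, the work surface at z = 0. Lengths are in m, angles in rad, forces in N, time in s.
With the tool pointing down it reaches from about 0.4 to 0.875 m from the base axis. Payload 19.3 kg.
Tool frame: the origin (TCP) lies on the centre line of the jaws, within the pads' length; the fingertips stand 14 mm ahead of it and the grasp point (between the pads) lies 5 mm behind it; z points along the fingers, y is the line along which they close (so a half turn about z gives the same grasp; the last joint's range is limited). The gripper opens to 85 mm and grips with 20 to 120 N. Pads are 22 mm wide; open, the fingers measure 114 mm over their backs; the gripper's body (76 mm by 85 mm) begins 54 mm behind the grasp point. The pads swing forward as they close: fully open they stand 13 mm farther back than shut.
Start: joints at [-1.188, 0.521, -0.036, 1.599, 0.021, 1.021, -0.113], TCP at [0.273, 0.562, 0.245] pointing down, gripper open.
Joint ranges: [-2.91, 2.91], [-0.3, 2.13], [-1.5, 1.42], [0.17, 2.43], [-1.26, 4.41], [0.16, 1.93], [-2.52, 2.52]. Speed limits (rad/s): [1.89, 1.89, 2.39, 2.39, 3.01, 3.01, 3.01].

INTERFACE

Orientations are given as [roll, pitch, yaw] about the fixed x, y, z axes, in that order (R = Rz(yaw) Ry(pitch) Rx(roll)).
In Python, from workcell import bot, grab_frame, regions_of gives the robot as it stands. The module is installed in compiled form; this text tells all that it offers.
- The arm moves only by the tool play_rows, never from a script. Its argument "plan" is a list of rows, each a list of 3 entries, a list of its own where there are three numbers: the shift along the tool's x, y, z in units of 2.5 cm (1.0 is 2.5 cm), then the turn, a rotation vector about the tool's x, y, z in units of 0.15 rad (1.0 is 0.15 rad), then the closure, from -1 (fully open) to 1 (shut). In form: [[[tx, ty, tz], [rx, ry, rz], jaw], ...]. A call has 1 to 20 rows; each row shifts and turns the commanded pose from where the row before left it, along the tool's axes as they then stand; what a row does not reach is not made up. A row lasts 1/8 s, in which the tool goes at most 62.5 mm and 10.7 degrees, less where a joint would pass 70% of its speed; a pose out of reach is approached as far as the arm can. A call with a number of a shift or a turn outside -1 to 1 is refused whole. A call with a gripper value outside its range is refused whole. The fingers move at their own pace and stop on an object; "newtons" is the grip in N (left out, the last holds). Time passes only in rows, so rows that do not move let the fingers close. It gives the time, the measured TCP pose, the force, the opening and the grip force at its end, in the units of the state.
- bot.observe(): the state, without advancing time (a new reading comes with each control period).
- grab_frame(name): name is "scene" or "side" or "wrist"; returns a dict with "pixels" (400x640x3 uint8, red, green, blue), "depth" (400x640 float32, m along the optical axis (not along the pixel's ray), 0 where there is no reading), "camera_matrix" (3x3 intrinsics, pixels), "distortion" ([k1, k2, p1, p2, k3] as OpenCV has them; the pictures are not rectified), "R" (3x3) and "t" (3): a world point X has camera coordinates R X + t. Camera axes: x right, y down, z forward; pixel columns grow to the right and rows downward; lengths in m; the calibration is good to about 2 mm. A picture is of the moment at which its call begins.
- bot.job_done(): hands the job in; it is judged then, once.
Trained networks look in the newest picture that a camera, given by its name, has taken for a name from the list of things; names that differ only in an ending like _2 or _b are one class to them, and where a whole thing is asked for, a point or a joint stands for the part that bears it (a point fixed in the world has none). Each returns a list of dicts, best first, with "p" (0 to 1); they miss things now and then, are a little off and sometimes report something else, mostly with a low value. They report only what shows in the picture. A call takes as long as a camera call. They do not tell look-alikes from the thing itself.
- regions_of(thing, camera): "mask" (400x640 bool, what is visible of it) and "box" ([left, top, right, bottom] in pixels, round what is visible of it).
The state is a dict: "clock": time; "qpos": joint angles; "qd": joint speeds; "joint_efforts": joint torques, N m; "position": TCP position; "tool_rot": TCP orientation; "force": force on the tool from outside, world axes, zero at the start; "moment": the same for the moment, N m; "grip_width": finger opening in m; "finger_force": force on a finger pad.
Only numpy, scipy, OpenCV 4.12 (cv2) and the standard library are available. Lean on these libraries where they do the work, as an engineer would, in place of code of your own. Each camera call takes 0.05 s, during which the arm holds its last target. There are 200 camera calls.

TASK

Shut the empty glass sugar jar in the cubby: swing its wooden lid over and press it fully down until its spring catch holds it, and only then swing the steel hasp with the red thumb pad over the staple on the front of the jar and press it fully home in its catch. Leave the black gourd, the coasters, the spoon and the frosted sliding door where they are, then let go of everything.

Things in the scene. Friction and masses are not known exactly. Their poses are not given: they have to be found in the camera images.
- cubby: White melamine cubby fixed to the table, open at the top: 340 (its x, depth) x 640 (its y, width) mm, floor 18 mm thick, end panels 18 mm thick reaching 148 mm above the table, back rail at +x reaching 68 mm, two low aluminium door tracks along its -x edge. Origin: centre of its underside, on the table. Its -x side faces the robot.
- jar: Square clear glass jar, empty, 120 x 120 x 105 mm high, held immovably in a steel base clip (128 mm square) on the cubby floor. Origin: centre of its underside (18 mm above the table); z up. The lid's hinge line runs along the jar's y at the top of its +x side; the staple is in the middle of its -x side, the side towards the robot.
- staple (a point): Outermost point of the steel staple loop on the jar's -x side: 76 mm from the jar's centre plane, y 0, 77 mm above the jar's underside; the loop is 4 mm wide and 14 mm high. The hasp's small spring catch sits beside it at the jar's y = +24 mm.
- lid (a joint): Lid angle (rad): 0 = lying shut on the jar, grows as it opens upwards about the jar's +y axis, at most 1.9 (past upright). The lid is a wooden plate 121 mm long (hinge to front edge) x 120 mm wide x 10 mm thick, 0.18 kg; the hinge is stiff, so it stays where it is left. At the last 0.05 rad a spring ball resists (about 5 N at the front edge), then holds it shut.
- lid_hinge (a point): Point on the lid's hinge axis in the middle of its width, 60 mm along +x of the jar's origin and 105.5 mm above it; axes turn with the lid. The lid's underside passes through this axis. At angle a the lid runs from here along (-cos a, 0, sin a) in the jar's frame and its outer face looks along (sin a, 0, cos a).
- lid_front (a point): Point in the middle of the lid's outer face (the upper face when shut), 115 mm from the hinge axis; steel hasp leaf there is 36 mm wide, so the face is free beyond 18 mm to either side.
- hasp (a joint): Hasp angle relative to the lid (rad): 0 = hanging square to the lid, over the staple against the jar's front when the lid is shut; 1.57 = straight out in line with the lid; 3.14 = standing square off the lid's outer face; at most 3.6. Stiff hinge, stays where left; in the last 0.12 rad a spring ball resists with about 3 N, then holds it.
- hasp_hinge (a point): Middle of the hasp's hinge axis (along the jar's y): 127 mm from the lid's hinge and 5 mm above the lid's underside. Axes turn with the hasp: it runs 58 mm along its own -z, and its outer face looks along its own -x. The strap is 3 mm thick and 34 mm wide with a slot for the staple 24 to 44 mm from the hinge.
- hasp_pad (a point): Middle of the outer face of the hasp's red thumb pad (34 mm wide, 14 mm long, standing 19 mm off the strap, so farther out than the staple): 51 mm from the hasp's hinge.
- gourd: Loose black ceramic gourd, 148 mm tall, 84 mm across at its belly, 0.45 kg, standing on the cubby floor on one side of the jar. Origin: centre of its underside. Must not be shifted or tipped.
- coasters: Loose stack of cork coasters on a steel dish, 92 mm across, 36 mm high, on the other side of the jar. Origin: centre of its underside. Must not be shifted.
- spoon: Loose stainless spoon, 150 mm long, lying on the cubby floor in front of the jar along its own x. Must not be shifted.
- door_top (a point): Middle of the top edge of the frosted sliding door, a panel 200 mm wide, 5 mm thick, upright in the track at the cubby's -x edge, its top 134 mm above the table. Slides along the cubby's y; must stay where it is.
Mind the look-alikes: they are no part of the job. Several things have the shape of the gourd; the one meant has the colours described above.

How it is judged:
By the outcome, as a careful person would: the job done as asked, in the order asked, and still so for the second after the job is handed in, with the robot touching nothing.
It also fails if it takes over 56 s, if anything falls off the work surface, if the arm or the gripper's body presses on something with over 40 N, if the wrist force passes 120 N, or if a joint passes its speed limit or range.

## Working session

There is one attempt and no reset: what is moved stays moved. The work goes in short steps, Python scripts to look and compute and a tool call to move; the robot and the scene stay as the last step left them, time stands still between calls to the robot, and variables do not carry over. Pictures are saved under pics/ and viewed, at most 10 in all, crops included, and the job is handed in when it is done.

Besides the shell and the picture viewer there is one more tool, called after "Call:" by a JSON object that holds its "api" and its "payload", one argument or row to a line. play_rows: Moves the arm, as the interface text tells. Its arguments: {"type":"object","properties":{"plan":{"type":"array"},"newtons":{"type":"number"}},"required":["plan"]}

```bash
mkdir -p pics
cat > h.py <<'E'
import numpy as np, cv2
from workcell import bot, grab_frame, regions_of
def save(f,n): cv2.imwrite('pics/'+n,cv2.cvtColor(f['pixels'],cv2.COLOR_RGB2BGR))
def cloud(f,mask):
    v,u=np.nonzero(mask&(f['depth']>0)); d=f['depth'][v,u]
    p=cv2.undistortPoints(np.stack([u,v],1).astype(float)[:,None],f['camera_matrix'],np.array(f['distortion']))[:,0]
    X=np.c_[p*d[:,None],d]; return (X-f['t'])@f['R']
def proj(f,X):
    return cv2.projectPoints(np.atleast_2d(X).astype(float),cv2.Rodrigues(f['R'])[0],f['t'],f['camera_matrix'],np.array(f['distortion']))[0][:,0]
E
python3 - <<'E'
from h import *
s=bot.observe(); print({k:np.round(v,3).tolist() for k,v in s.items()})
for c in ['scene','side']:
    f=grab_frame(c); save(f,c+'0.png'); print(c,'cam',np.round(-f['R'].T@f['t'],2))
    for n in ['jar','lid','hasp','gourd','coasters','spoon','door_top','cubby']:
        for r in regions_of(n,c)[:3]:
            P=cloud(f,r['mask']); 
            if len(P): print(n,round(r['p'],2),np.round(r['box']).astype(int).tolist(),np.round(np.percentile(P,[3,50,97],axis=0),3).tolist())
E
```

```text
{'clock': 0.0, 'qpos': [-1.188, 0.522, -0.036, 1.6, 0.021, 1.021, -0.113], 'qd': [-0.002, 0.001, -0.0, 0.0, -0.001, 0.0, 0.0], 'joint_efforts': [-0.002, -92.709, 1.979, -36.994, 0.018, 0.008, -0.0], 'position': [0.273, 0.562, 0.245], 'tool_rot': [-3.14, 0.0, 2.689], 'force': [-0.112, 0.329, -0.243], 'moment': [-0.017, 0.037, -0.033], 'finger_force': 0.0, 'grip_width': 0.085}
scene cam [1.39 0.16 0.76]
jar 0.62 [287, 177, 351, 264] [[0.627, -0.131, 0.025], [0.647, -0.071, 0.144], [0.704, -0.021, 0.249]]
lid 0.56 [289, 175, 354, 228] [[0.637, -0.132, 0.125], [0.653, -0.071, 0.192], [0.706, -0.021, 0.25]]
hasp 0.93 [308, 175, 330, 206] [[0.65, -0.088, 0.227], [0.688, -0.068, 0.248], [0.709, -0.05, 0.253]]
hasp 0.64 [287, 178, 353, 264] [[0.627, -0.132, 0.025], [0.647, -0.071, 0.144], [0.704, -0.021, 0.249]]
gourd 0.81 [250, 190, 287, 250] [[0.59, -0.249, 0.019], [0.625, -0.208, 0.084], [0.646, -0.179, 0.15]]
gourd 0.77 [192, 156, 218, 205] [[0.473, -0.471, 0.026], [0.504, -0.435, 0.081], [0.525, -0.415, 0.139]]
gourd 0.68 [233, 274, 277, 340] [[0.828, -0.183, 0.021], [0.861, -0.144, 0.0
[... 597 characters left out ...]
0, 134] [[0.647, -0.09, 0.0], [0.689, -0.073, 0.249], [0.882, 0.324, 0.254]]
gourd 0.85 [434, 171, 477, 234] [[0.801, -0.196, 0.001], [0.826, -0.172, 0.068], [0.87, -0.133, 0.136]]
gourd 0.73 [336, 210, 387, 278] [[0.567, -0.258, 0.042], [0.596, -0.237, 0.089], [0.635, -0.207, 0.155]]
gourd 0.68 [304, 359, 359, 396] [[0.448, -0.461, 0.045], [0.479, -0.446, 0.092], [0.518, -0.411, 0.146]]
coasters 0.6 [293, 160, 328, 178] [[0.526, 0.042, 0.053], [0.562, 0.061, 0.054], [0.6, 0.081, 0.056]]
spoon 0.91 [269, 210, 310, 263] [[0.453, -0.188, 0.021], [0.483, -0.099, 0.032], [0.5, -0.047, 0.039]]
door_top 0.77 [239, 111, 249, 197] [[0.411, 0.018, 0.022], [0.421, 0.084, 0.098], [0.434, 0.211, 0.136]]
```

View pics/scene0.png

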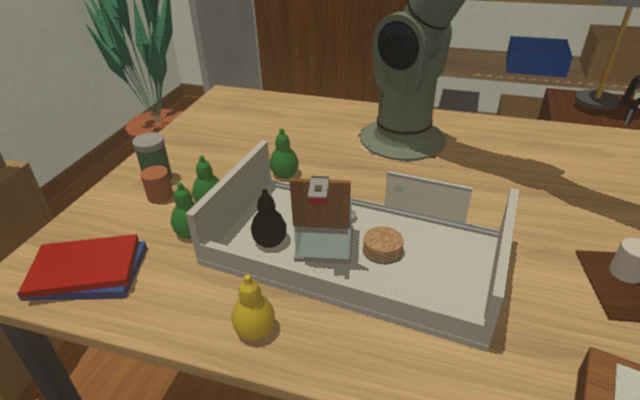

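View pics/side0.png

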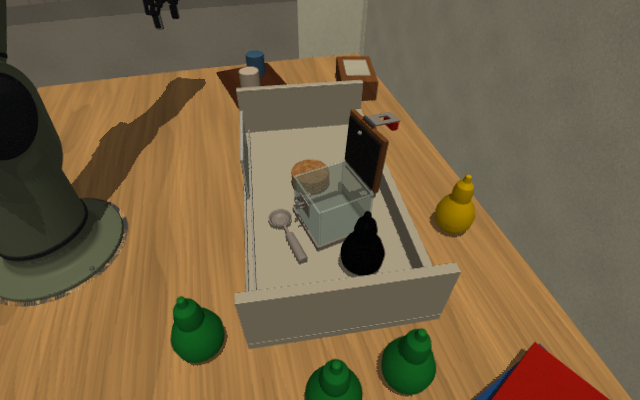

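Run:
```python
from h import *
f=grab_frame('scene')
r=[x for x in regions_of('lid','scene')][0]
P=cloud(f,r['mask']);P=P[(P[:,2]>.14)&(P[:,2]<.235)]
c=np.median(P,0);P=P[np.linalg.norm(P-c,axis=1)<.09]
for _ in range(5):
    m=P.mean(0);n=np.linalg.svd(P-m)[2][2];n=n*np.sign(n[0]);d=(P-m)@n;P=P[abs(d)<.004]
print('lid face n',n,'mean',m,'std',d.std(),len(P),'angle',np.arctan2(np.hypot(n[0],n[1]),n[2]),'yaw',np.arctan2(n[1],n[0]))
# yaw of cubby via end panels/door: pts at z~0.148
h=regions_of('cubby','scene')[0]
Q=cloud(f,h['mask']);Q=Q[abs(Q[:,2]-.148)<.004]
for s in (Q[Q[:,1]<-.05],Q[Q[:,1]>.15]):
    if len(s)>20:
        v=np.linalg.svd(s-s.mean(0))[2][0];print('panel',s.mean(0),np.arctan2(v[1],v[0]),len(s))
h=regions_of('hasp','scene')[0];H=cloud(f,h['mask'])
c=f['pixels'][h['mask']&(f['depth']>0)].astype(int);red=(c[:,0]>c[:,1]+60)
print('red',H[red].mean(0),red.sum()); st=H[~red];print(np.percentile(st,[5,50,95],axis=0).round(3))
# jar edge at left and right of lid
for lo,hi in((.145,.17),(.17,.2),(.2,.23)):
    q=P[(P[:,2]>lo)&(P[:,2]<hi)];print(q[:,1].min(),q[:,1].max(),q.mean(0).round(3))
```

```text
lid face n [ 0.97593966  0.20564884 -0.07245922] mean [ 0.65140668 -0.07422098  0.17384691] std 0.0011814398186878554 1271 angle 1.643319105926089 yaw 0.20768054039576833
panel [ 0.56056709 -0.33097824  0.14713059] -0.09024200876598366 658
panel [0.62537493 0.28485823 0.14780939] -0.09312372005785544 1098
red [ 0.70634802 -0.06358943  0.23684671] 21
[[ 0.652 -0.086  0.229]
 [ 0.69  -0.069  0.248]
 [ 0.709 -0.051  0.252]]
-0.1345424612280714 -0.01871478027206684 [ 0.651 -0.076  0.158]
-0.1344556349872593 -0.017236438647464297 [ 0.652 -0.073  0.183]
-0.13267215243898067 -0.01682226722345131 [ 0.653 -0.069  0.209]
```

Scene view: the jar is at (322,240) with its lid open and upright at (321,205). The hasp and red pad stand off the back of the lid at (318,190), the coasters are at (383,243) and the door at (427,197). Side view: spoon at (290,235), staple near (300,200), hasp at (382,122).

Gourd shapes in the scene view: black (268,222), green (284,155), (204,180) and (184,213), yellow (253,310). The black one in the cubby beside the jar fits the description. The only jar is at (322,240). I'll refine the jar pose and confirm with one crop.

Run:
```python
from h import *
from scipy.optimize import least_squares
f=grab_frame('scene'); g=grab_frame('side')
im=np.hstack([cv2.resize(f['pixels'][150:290,230:430],None,fx=2,fy=2,interpolation=2),cv2.resize(g['pixels'][100:240,270:470],None,fx=2,fy=2,interpolation=2)])
P=[]
for k in range(4):
    f=grab_frame('scene');r=regions_of('lid','scene')[0]
    p=cloud(f,r['mask']);P.append(p[(p[:,2]>.14)&(p[:,2]<.235)])
P=np.vstack(P);P=P[np.linalg.norm(P-np.median(P,0),axis=1)<.09]
for _ in range(6):
    m=P.mean(0);n=np.linalg.svd(P-m,full_matrices=False)[2][2];n*=np.sign(n[0]);P=P[abs((P-m)@n)<.003]
yaw=np.arctan2(n[1],n[0]);a=np.arctan2(np.hypot(*n[:2]),n[2])
ex=np.array([np.cos(yaw),np.sin(yaw)]);ey=np.array([-ex[1],ex[0]])
l=P[:,:2]@ey; yl=np.percentile(l,[.5,99.5]);print('y edges',yl,np.ptp(yl),'yaw',yaw,'a',a)
s=(m[2]-.1235-.01*np.cos(a))/np.sin(a)
hx=m[:2]@ex-(-s*np.cos(a)+.01*np.sin(a))
C=(hx-.06)*ex+yl.mean()*ey;print('jar C',C)
np.savez('jar.npz',C=C,yaw=yaw)
W=lambda x,y,z:[*(C+x*ex+y*ey),z]
pts=[W(x,y,.123) for x in(-.06,.06) for y in(-.06,.06)]+[W(-.076,0,.095)]+[W(x,y,.02) for x in(-.064,.064) for y in(-.064,.064)]
for fr,o in((f,(230,150,0)),(g,(270,100,400))):
    for u,v in proj(fr,pts): cv2.circle(im,(int((u-o[0])*2+o[2]),int((v-o[1])*2)),2,(255,0,255),-1)
cv2.imwrite('pics/crop1.png',im[:,:,::-1])
for n_,y_,x_,z_ in(('behind',.043,.115,.225+.014),):
    print(n_,np.round(W(x_,y_,z_),3))
```

```text
y edges [-0.26771702 -0.15013589] 0.11758113619450677 yaw 0.20785640555462234 a 1.6562358252961893
jar C [ 0.57908514 -0.09139192]
behind [ 0.683 -0.026  0.239]
```

View pics/crop1.png

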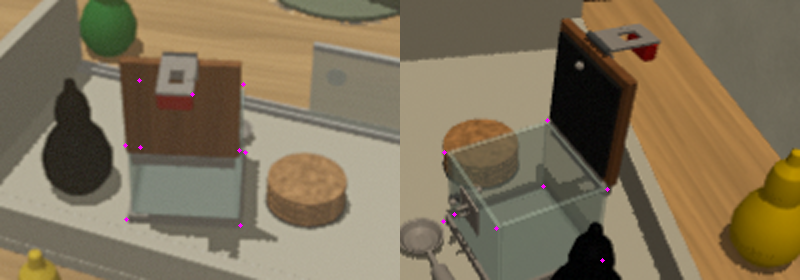

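The projected jar corners match the glass in both views, and the black gourd at crop (75,150) is the one beside the jar. Now I'll lift, close the fingers and turn.

Call:
{"api": "play_rows", "payload": {
  "plan": [
    [[0,0,-1],[0,0,1],1],
    [[0,0,-1],[0,0,1],1],
    [[0,0,-1],[0,0,1],1],
    [[0,0,-1],[0,0,1],1],
    [[0,0,-1],[0,0,1],1],
    [[0,0,0],[0,0,1],1],
    [[0,0,0],[0,0,1],1],
    [[0,0,0],[0,0,1],1],
    [[0,0,0],[0,0,1],1],
    [[0,0,0],[0,0,1],1],
    [[0,0,0],[0,0,1],1],
    [[0,0,0],[0,0,1],1],
    [[0,0,0],[0,0,1],1],
    [[0,0,0],[0,0,1],1],
    [[0,0,0],[0,0,1],1],
    [[0,0,0],[0,0,1],1],
    [[0,0,0],[0,0,0.5],1]
  ],
  "newtons": 20
}}

```text
clock: 3.72
position: [0.2733, 0.562, 0.3703]
tool_rot: [3.142, 0.0, 0.21]
force: [-0.1, 0.0, -0.6]
grip_width: -0.0
finger_force: 0.0
```

Call:
{"api": "play_rows", "payload": {
  "plan": [
    [[0.4,1,0],[0,0,0],1],
    [[0.4,1,0],[0,0,0],1],
    [[0.4,1,0],[0,0,0],1],
    [[0.4,1,0],[0,0,0],1],
    [[0.4,1,0],[0,0,0],1],
    [[0.4,1,0],[0,0,0],1],
    [[0.4,1,0],[0,0,0],1],
    [[0.4,1,0],[0,0,0],1],
    [[0.4,1,0],[0,0,0],1],
    [[0.4,1,0],[0,0,0],1],
    [[0.4,1,0],[0,0,0],1],
    [[0.4,1,0],[0,0,0],1],
    [[0.4,1,0],[0,0,0],1],
    [[0.4,1,0],[0,0,0],1],
    [[0.4,1,0],[0,0,0],1],
    [[0.4,1,0],[0,0,0],1],
    [[0.4,1,0],[0,0,0],1],
    [[0.4,1,0],[0,0,0],1],
    [[0.4,1,0],[0,0,0],1],
    [[0.4,1,0],[0,0,0],1]
  ]
}}

```text
clock: 6.22
position: [0.5752, 0.1136, 0.3705]
tool_rot: [-3.141, -0.0, 0.213]
force: [-0.0, 1.3, 0.1]
grip_width: 0.0001
finger_force: 0.0
```

Call:
{"api": "play_rows", "payload": {
  "plan": [
    [[0.5,1,0],[0,0,0],1],
    [[0.5,1,0],[0,0,0],1],
    [[0.5,1,0],[0,0,0],1],
    [[0.5,1,0],[0,0,0],1],
    [[0.5,1,0],[0,0,0],1],
    [[0.5,1,0],[0,0,0],1],
    [[0.1,0.4,0],[0,0,0],1],
    [[0,0,0],[0,0,0],1]
  ]
}}

```text
clock: 7.22
position: [0.6843, -0.0254, 0.3703]
tool_rot: [3.142, 0.0, 0.212]
force: [0.1, 0.6, -0.5]
grip_width: 0.0
finger_force: 0.0
```

```bash
cat >> h.py <<'E'
J=np.load('jar.npz')
def loc():
    s=bot.observe();p=s['position'];c,si=np.cos(J['yaw']),np.sin(J['yaw']);d=np.array(p[:2])-J['C']
    print('local mm',np.round([1e3*(d[0]*c+d[1]*si),1e3*(-d[0]*si+d[1]*c),1e3*p[2]],1),'rot',np.round(s['tool_rot'],3),'F',np.round(s['force'],1),'q',np.round(s['qpos'],2),'t',s['clock'])
E
python3 -c "
from h import *
loc()"
```

```text
local mm [116.5  42.9 370.3] rot [3.142 0.    0.212] F [ 0.1  0.6 -0.5] q [-0.41  0.61  0.65  1.27 -0.36  1.37 -1.14] t 7.225
```

Call:
{"api": "play_rows", "payload": {
  "plan": [
    [[0,0,1],[0,0,0],1],
    [[0,0,1],[0,0,0],1],
    [[0,0,1],[0,0,0],1],
    [[0,0,1],[0,0,0],1],
    [[0,0,1],[0,0,0],1],
    [[0,0,0.25],[0,0,0],1],
    [[0,0,0],[0,0,0],1]
  ]
}}

```text
clock: 8.1
position: [0.6845, -0.0237, 0.2396]
tool_rot: [-3.142, -0.0, 0.214]
force: [0.2, -0.2, -0.2]
grip_width: 0.0
finger_force: 0.0
```

Call:
{"api": "play_rows", "payload": {
  "plan": [
    [[-0.4,0,0],[0,0,0],1],
    [[-0.4,0,0],[0,0,0],1],
    [[-0.3,0,0],[0,0,0],1],
    [[-0.5,0,0],[0,0,0],1],
    [[-0.5,0,-0.05],[0,0,0],1],
    [[-0.41,0,0.07],[0,0,0],1],
    [[-0.41,0,0.07],[0,0,0],1],
    [[-0.39,0,0.15],[0,0,0],1],
    [[-0.38,0,0.15],[0,0,0],1]
  ]
}}

```text
clock: 9.22
position: [0.5938, -0.0438, 0.2289]
tool_rot: [-3.142, 0.0, 0.214]
force: [1.5, -0.2, -0.6]
grip_width: 0.0003
finger_force: 0.6
```

```bash
python3 -c "
from h import *
loc()
a=grab_frame('scene');b=grab_frame('side')
im=np.hstack([cv2.resize(x['pixels'][80:280,230:430],None,fx=2,fy=2) for x in(a,b)]);cv2.imwrite('pics/p3.png',im[:,:,::-1])"
```

```text
local mm [ 24.2  43.5 228.9] rot [-3.142  0.     0.214] F [ 1.5 -0.2 -0.6] q [-0.44  0.57  0.62  1.72 -0.38  0.98 -1.04] t 9.225
```

View pics/p3.png

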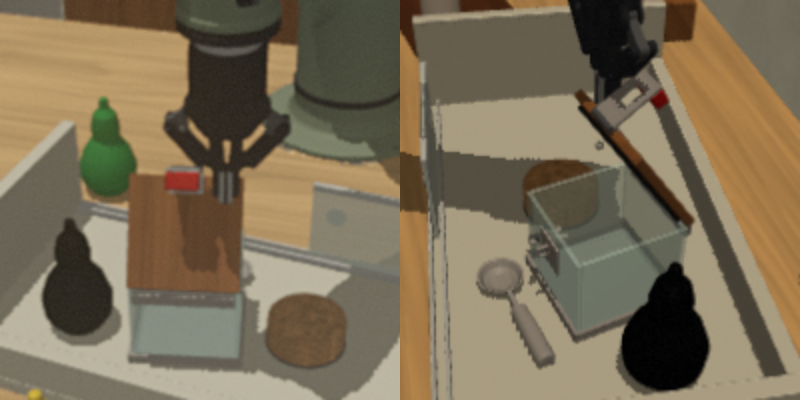

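The lid is at about 1 rad and only the fingertips touch it; the coasters, gourd, spoon and door look undisturbed. The gripper linkage comes close to the hasp at crop (200,165), so I'll lean the tool outward 0.3 rad and continue.

Call:
{"api": "play_rows", "payload": {
  "plan": [
    [[0.1,0,-0.1],[-1,0,0],1],
    [[0.1,0,-0.1],[-1,0,0],1],
    [[-0.48,-0.06,0.2],[0,0,0],1],
    [[-0.48,-0.06,0.2],[0,0,0],1],
    [[-0.3,-0.08,0.28],[0,0,0],1],
    [[-0.3,-0.08,0.28],[0,0,0],1],
    [[-0.24,-0.1,0.33],[0,0,0],1],
    [[-0.24,-0.1,0.33],[0,0,0],1],
    [[-0.06,-0.12,0.39],[0,0,0],1],
    [[-0.06,-0.12,0.39],[0,0,0],1],
    [[0,0,0],[0,0,0],1]
  ]
}}

```text
clock: 10.7
position: [0.5463, -0.0543, 0.1708]
tool_rot: [2.841, 0.001, 0.214]
force: [0.5, 0.2, 0.2]
grip_width: 0.0
finger_force: 0.0
```

```bash
python3 -c "
from h import *
loc()
a=grab_frame('scene');b=grab_frame('side')
im=np.hstack([cv2.resize(x['pixels'][80:280,230:430],None,fx=2,fy=2) for x in(a,b)]);cv2.imwrite('pics/p4.png',im[:,:,::-1])"
```

```text
local mm [-24.4  43.1 170.8] rot [2.841e+00 1.000e-03 2.140e-01] F [0.5 0.2 0.2] q [-0.71  0.62  0.75  1.96 -0.19  0.66 -1.28] t 10.7
```

View pics/p4.png

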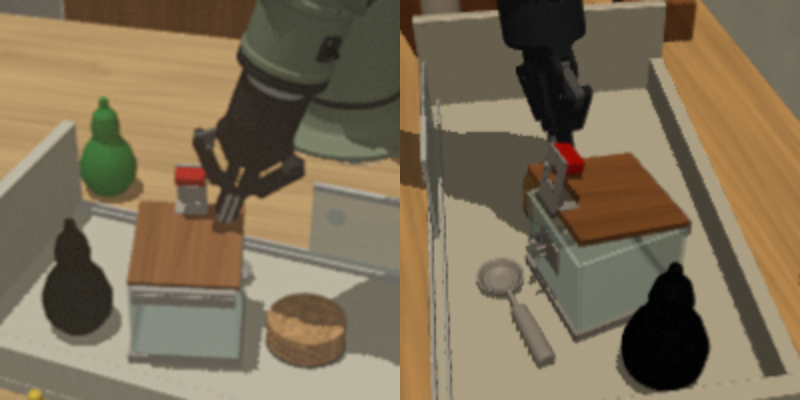

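The lid is almost shut at about 0.2 rad, with the hasp standing clear of the fingers. Pressing down in small steps.

Call:
{"api": "play_rows", "payload": {
  "plan": [
    [[0,-0.14,0.46],[0,0,0],1],
    [[0,-0.07,0.23],[0,0,0],1],
    [[0,0,0],[0,0,0],1]
  ]
}}

```text
clock: 11.18
position: [0.5464, -0.0543, 0.1529]
tool_rot: [2.842, 0.001, 0.214]
force: [-1.2, 0.1, -0.6]
grip_width: -0.0001
finger_force: 0.0
```

Call:
{"api": "play_rows", "payload": {
  "plan": [
    [[0,-0.04,0.11],[0,0,0],1],
    [[0,0,0],[0,0,0],1]
  ]
}}

```text
clock: 11.42
position: [0.5466, -0.0542, 0.1505]
tool_rot: [2.842, 0.0, 0.214]
force: [0.5, -0.5, -0.4]
grip_width: -0.0001
finger_force: 0.0
```

```bash
python3 -c "
from h import *
loc()"
```

```text
local mm [-24.1  43.1 150.5] rot [2.842 0.    0.214] F [ 0.5 -0.5 -0.4] q [-0.69  0.65  0.73  1.98 -0.2   0.62 -1.27] t 11.425
```

Call:
{"api": "play_rows", "payload": {
  "plan": [
    [[0,-0.03,0.08],[0,0,0],1],
    [[0,0,0],[0,0,0],1]
  ]
}}

```text
clock: 11.68
position: [0.5468, -0.0541, 0.1486]
tool_rot: [2.841, -0.0, 0.214]
force: [-0.3, 0.1, 2.7]
grip_width: 0.0001
finger_force: 1.4
```

Call:
{"api": "play_rows", "payload": {
  "plan": [
    [[0,-0.03,0.08],[0,0,0],1],
    [[0,0,0],[0,0,0],1]
  ]
}}

```text
clock: 11.92
position: [0.5469, -0.0541, 0.1475]
tool_rot: [2.842, -0.001, 0.213]
force: [-9.0, 5.1, 31.0]
grip_width: 0.0
finger_force: 15.6
```

The force rose to 31 N against a hard stop. I'll back off and check the lid height by depth.

Call:
{"api": "play_rows", "payload": {
  "plan": [
    [[0.2,0.2,-0.8],[0,0,0],1],
    [[0.3,0.3,-1],[0,0,0],1],
    [[0.3,0.3,-1],[1,0,0],1],
    [[0,0,-1],[1,0,0],1],
    [[0,0,0],[0,0,0],1]
  ]
}}

```text
clock: 12.55
position: [0.5658, -0.0476, 0.2461]
tool_rot: [-3.141, -0.004, 0.209]
force: [-0.8, -0.3, -0.7]
grip_width: 0.0
finger_force: 0.0
```

```bash
cat > lid.py <<'E'
from h import *
c,s=np.cos(J['yaw']),np.sin(J['yaw']);R=np.array([[c,s],[-s,c]])
loc()
for cam in('scene','side'):
    f=grab_frame(cam);save(f,'last_'+cam+'.png')
    P=cloud(f,np.ones((400,640),bool));L=(P[:,:2]-J['C'])@R.T;
    k=(abs(L[:,1])<.055)&(abs(L[:,1])>.024)&(abs(L[:,0])<.055)&(P[:,2]>.125)&(P[:,2]<.16)
    if k.sum()>50:
        A=np.c_[L[k],np.ones(k.sum())];w=np.linalg.lstsq(A,P[k,2],rcond=None)[0];print(cam,k.sum(),'slope',w.round(4),'z@front',w@[-.06,0,1],'res',np.std(P[k,2]-A@w))
    q=(abs(L[:,1])<.016)&(L[:,0]<-.03)&(L[:,0]>-.14)&(P[:,2]>.142)&(P[:,2]<.2)
    print('hasp',q.sum(),np.c_[L[q],P[q,2]].min(0) if q.any() else 0,np.c_[L[q],P[q,2]].max(0) if q.any() else 0)
E
python3 lid.py
```

```text
local mm [ -4.   45.6 246.1] rot [-3.141 -0.004  0.209] F [-0.8 -0.3 -0.7] q [-0.45  0.5   0.61  1.78 -0.34  0.97 -1.06] t 12.55
scene 840 slope [ 0.0024 -0.0006  0.1331] z@front 0.13293100349049497 res 0.0011120061794674524
hasp 221 [-0.06667681 -0.01570766  0.14214933] [-0.03905286  0.01596265  0.18791555]
side 1018 slope [0.0003 0.0013 0.1337] z@front 0.13372292731297195 res 0.000827771271118675
hasp 284 [-0.06820404 -0.01590034  0.14218593] [-0.04429048  0.01590801  0.18846437]
```

The lid is flat (slope about 0, top at 133 mm), so it is latched shut. Next: bring the tip behind the upright hasp pad and push it towards the robot.

Call:
{"api": "play_rows", "payload": {
  "plan": [
    [[-0.32,0.91,0],[0,0,0],1],
    [[-0.32,0.91,0],[0,0,0],1],
    [[0,0,0.9],[0,0,0],1],
    [[0,0,0.9],[0,0,0],1],
    [[0,0,0.9],[0,0,0],1],
    [[0,0,0],[0,0,0],1]
  ]
}}

```text
clock: 13.4
position: [0.5579, -0.091, 0.1743]
tool_rot: [3.141, 0.004, 0.216]
force: [-0.5, 0.4, 0.5]
grip_width: -0.0001
finger_force: 0.0
```

Call:
{"api": "play_rows", "payload": {
  "plan": [
    [[-0.35,0,0],[0,0,0],1],
    [[-0.35,0,0],[0,0,0],1],
    [[-0.35,0,0],[0,0,0],1],
    [[-0.35,0,0],[0,0,0],1],
    [[-0.35,0,0],[0,0,0],1],
    [[-0.35,0,0],[0,0,0],1],
    [[-0.35,0,0],[0,0,0],1],
    [[-0.35,0,0],[0,0,0],1],
    [[-0.2,0,0],[0,0,0],1],
    [[0,0,0],[0,0,0],1]
  ]
}}

```text
clock: 14.65
position: [0.4855, -0.1083, 0.1765]
tool_rot: [-3.141, 0.0, 0.214]
force: [0.7, 0.1, 0.5]
grip_width: -0.0
finger_force: 0.0
```

```bash
python3 lid.py; python3 -c "
import cv2,numpy as np
im=np.hstack([cv2.resize(cv2.imread('pics/last_%s.png'%c)[80:280,230:430],None,fx=2,fy=2) for c in('scene','side')]);cv2.imwrite('pics/p5.png',im)"
```

```text
local mm [-95.1   2.8 176.5] rot [-3.141  0.     0.214] F [0.7 0.1 0.5] q [-0.33  0.48  0.58  2.02 -0.38  0.75 -0.88] t 14.65
scene 833 slope [ 0.002  -0.0002  0.133 ] z@front 0.1328836060997434 res 0.001152241970846439
hasp 218 [-0.11083344 -0.01483455  0.14219048] [-0.07934391  0.01575791  0.1999894 ]
side 1175 slope [-0.0002  0.0011  0.1337] z@front 0.13374377628108436 res 0.0008157276251682091
hasp 362 [-0.12181637 -0.01592101  0.14208472] [-0.08464249  0.01551979  0.19920114]
```

View pics/p5.png

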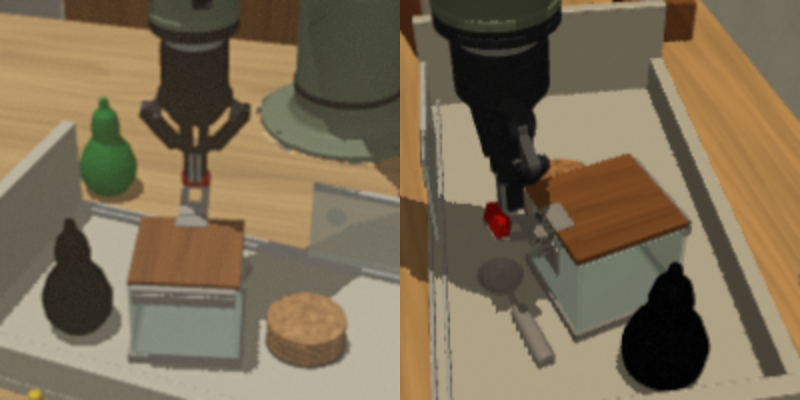

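The hasp now leans forward past 1.8 rad, with the red pad at crop (495,218) in the side half. I'll move over the pad and press down.

Call:
{"api": "play_rows", "payload": {
  "plan": [
    [[0,0.1,-0.6],[0,0,0],1],
    [[-0.7,0,0],[0,0,0],1],
    [[0,0,0.4],[0,0,0],1],
    [[0,0,0.4],[0,0,0],1],
    [[0,0,0.4],[0,0,0],1],
    [[0,0,0.4],[0,0,0],1],
    [[0,0,0.4],[0,0,0],1],
    [[0,0,0.4],[0,0,0],1],
    [[0,0,0.4],[0,0,0],1],
    [[0,0,0],[0,0,0],1]
  ]
}}

```text
clock: 16.0
position: [0.4688, -0.1144, 0.1207]
tool_rot: [-3.141, 0.001, 0.214]
force: [-0.4, -0.8, 0.2]
grip_width: 0.0003
finger_force: 0.0
```

```bash
python3 lid.py; python3 -c "
import cv2,numpy as np
im=np.hstack([cv2.resize(cv2.imread('pics/last_%s.png'%c)[80:280,230:430],None,fx=2,fy=2) for c in('scene','side')]);cv2.imwrite('pics/p6.png',im)"
```

```text
local mm [-112.7    0.2  120.7] rot [-3.141e+00  1.000e-03  2.140e-01] F [-0.4 -0.8  0.2] q [-0.26  0.55  0.5   2.09 -0.46  0.61 -0.79] t 16.0
scene 828 slope [0.0023 0.001  0.1331] z@front 0.13293002586607847 res 0.0011093200872074403
hasp 252 [-0.12412249 -0.01575728  0.14235506] [-0.09133017  0.01596401  0.19973379]
side 1158 slope [0.     0.0007 0.1338] z@front 0.13379378892933944 res 0.0007925747402962679
hasp 113 [-0.13121712 -0.01595853  0.14607061] [-0.1116527   0.01493164  0.19955909]
```

View pics/p6.png

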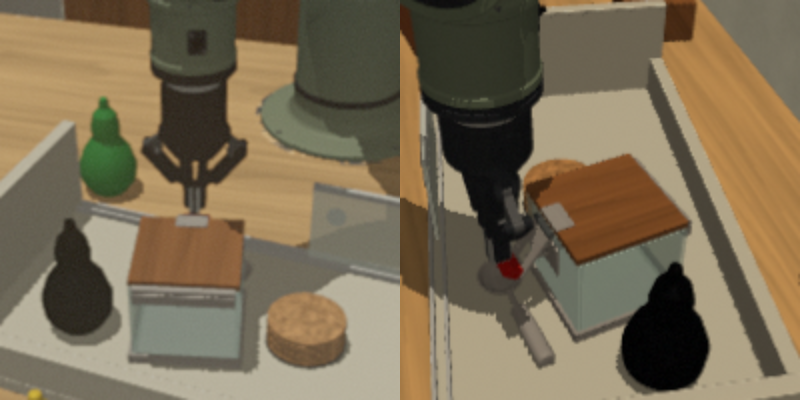

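Hasp is at about 0.7 rad, with the pad under the tip at crop (510,268). I'll back off and tilt the tool 0.6 rad forward, so the last push goes inward.

Call:
{"api": "play_rows", "payload": {
  "plan": [
    [[-0.4,0,-0.4],[0,0,0],1],
    [[-0.7,0,-0.1],[0,0,0],1],
    [[0,0,0],[0,1,0],1],
    [[0,0,0],[0,1,0],1],
    [[0,0,0],[0,1,0],1],
    [[0,0,0],[0,1,0],1],
    [[0,0,0],[0,0,0],1]
  ]
}}

```text
clock: 16.98
position: [0.4487, -0.1166, 0.1376]
tool_rot: [-3.098, -0.384, 0.209]
force: [-0.8, 0.6, 0.2]
grip_width: -0.0001
finger_force: 0.0
```

```bash
python3 -c "
from h import *
loc()"
```

```text
local mm [-132.7    2.3  137.6] rot [-3.098 -0.384  0.209] F [-0.8  0.6  0.2] q [ 0.33  0.38 -0.08  2.34 -1.08  0.21 -0.04] t 16.975
```

The tilt stopped at about 0.38 rad, near the limits of joints 4 and 6. I'll step back a bit and check the commanded pose.

Call:
{"api": "play_rows", "payload": {
  "plan": [
    [[0,0,0],[0,-1,0],1],
    [[0,0,0],[0,0,0],1],
    [[0,0,0],[0,0,0],1]
  ]
}}

```text
clock: 17.35
position: [0.4526, -0.1107, 0.1345]
tool_rot: [-3.087, -0.328, 0.22]
force: [0.5, -0.8, 0.4]
grip_width: 0.0002
finger_force: 0.0
```

```bash
python3 -c "
from h import *
loc()"
```

```text
local mm [-127.7    7.2  134.5] rot [-3.087 -0.328  0.22 ] F [ 0.5 -0.8  0.4] q [ 0.16  0.39  0.1   2.31 -0.95  0.29 -0.19] t 17.35
```

Call:
{"api": "play_rows", "payload": {
  "plan": [
    [[0,0,0],[0,-0.5,0],1],
    [[0,0,0],[0,0,0],1],
    [[0,0,0],[0,0,0],1]
  ]
}}

```text
clock: 17.73
position: [0.4523, -0.1113, 0.1344]
tool_rot: [-3.086, -0.254, 0.222]
force: [0.0, 0.3, -0.4]
grip_width: -0.0
finger_force: 0.0
```

```bash
python3 -c "
from h import *
loc()"
```

```text
local mm [-128.1    6.6  134.4] rot [-3.086 -0.254  0.222] F [ 0.   0.3 -0.4] q [ 0.01  0.41  0.27  2.27 -0.8   0.38 -0.36] t 17.725
```

Call:
{"api": "play_rows", "payload": {
  "plan": [
    [[-0.16,0.13,0.36],[0,0,0],1],
    [[-0.15,0.13,0.36],[0,0,0],1],
    [[0.11,0,0.32],[0,0,0],1],
    [[0.11,0,0.32],[0,0,0],1],
    [[0.25,0,0.36],[0,0,0],1],
    [[0,0,0],[0,0,0],1]
  ]
}}

```text
clock: 18.48
position: [0.4684, -0.1121, 0.0932]
tool_rot: [-3.087, -0.252, 0.222]
force: [0.8, -0.1, 0.8]
grip_width: 0.0002
finger_force: 0.0
```

```bash
python3 -c "
from h import *
loc()"
```

```text
local mm [-112.6    2.5   93.2] rot [-3.087 -0.252  0.222] F [ 0.8 -0.1  0.8] q [ 0.1   0.51  0.14  2.25 -0.91  0.29 -0.26] t 18.475
```

Tracking well. Now the final push in small steps.

Call:
{"api": "play_rows", "payload": {
  "plan": [
    [[0.16,0,0.15],[0,0,0],1],
    [[0.1,0,0.1],[0,0,0],1],
    [[0,0,0],[0,0,0],1]
  ]
}}

```text
clock: 18.85
position: [0.4758, -0.1103, 0.0893]
tool_rot: [-3.087, -0.253, 0.222]
force: [-0.4, -0.1, 0.0]
grip_width: -0.0
finger_force: 0.0
```

Call:
{"api": "play_rows", "payload": {
  "plan": [
    [[0.1,0,0.02],[0,0,0],1],
    [[0,0,0],[0,0,0],1]
  ]
}}

```text
clock: 19.1
position: [0.4783, -0.1097, 0.0895]
tool_rot: [-3.087, -0.253, 0.222]
force: [0.1, 0.5, -0.5]
grip_width: -0.0002
finger_force: 0.0
```

```bash
python3 -c "
from h import *
loc()"
```

```text
local mm [-102.4    2.9   89.5] rot [-3.087 -0.253  0.222] F [ 0.1  0.5 -0.5] q [ 0.09  0.53  0.14  2.23 -0.91  0.29 -0.27] t 19.1
```

Call:
{"api": "play_rows", "payload": {
  "plan": [
    [[0.08,0,0.02],[0,0,0],1],
    [[0,0,0],[0,0,0],1]
  ]
}}

```text
clock: 19.35
position: [0.4802, -0.1094, 0.0894]
tool_rot: [-3.087, -0.253, 0.222]
force: [-0.1, 0.5, 0.2]
grip_width: 0.0001
finger_force: 0.0
```

Call:
{"api": "play_rows", "payload": {
  "plan": [
    [[0.08,0,0.02],[0,0,0],1],
    [[0,0,0],[0,0,0],1]
  ]
}}

```text
clock: 19.6
position: [0.4821, -0.1089, 0.0894]
tool_rot: [-3.087, -0.253, 0.222]
force: [-0.7, -0.4, 0.5]
grip_width: 0.0001
finger_force: 0.0
```

```bash
python3 lid.py; python3 -c "
import cv2,numpy as np
im=cv2.resize(cv2.imread('pics/last_side.png')[150:290,240:400],None,fx=4,fy=4,interpolation=2);cv2.imwrite('pics/p7.png',im)"
```

```text
local mm [-98.5   2.9  89.4] rot [-3.087 -0.253  0.222] F [-0.7 -0.4  0.5] q [ 0.08  0.53  0.15  2.22 -0.9   0.29 -0.28] t 19.6
scene 839 slope [ 0.0027 -0.      0.1331] z@front 0.1329290069995973 res 0.0011912212316743326
hasp 313 [-0.11763751 -0.01591925  0.14207812] [-0.09178159  0.01598203  0.19726457]
side 1163 slope [1.800e-03 1.000e-04 1.338e-01] z@front 0.13364759220004452 res 0.0008352780768616949
hasp 7 [-0.1394631 -0.0158349  0.1425823] [-0.0959477  -0.00977061  0.17480633]
```

View pics/p7.png

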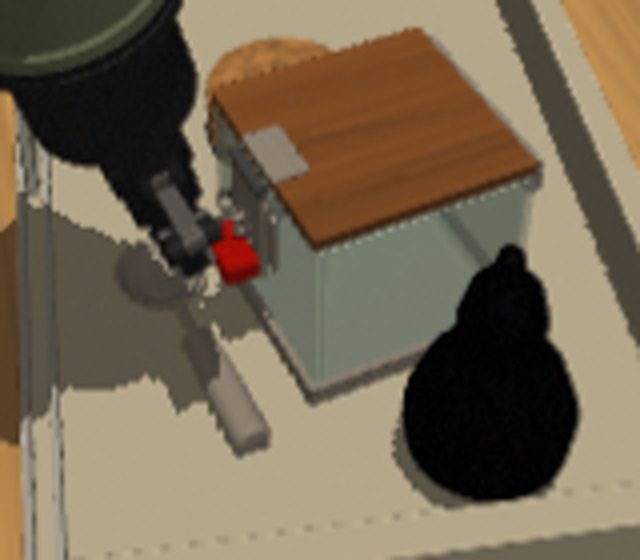

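The hasp hangs nearly vertical over the staple, with the pad at crop (235,252) and the tip just in front of it. I'll keep pushing until contact is firm.

Call:
{"api": "play_rows", "payload": {
  "plan": [
    [[0.08,0,0.02],[0,0,0],1],
    [[0,0,0],[0,0,0],1]
  ]
}}

```text
clock: 19.95
position: [0.483, -0.1086, 0.0891]
tool_rot: [-3.086, -0.251, 0.221]
force: [-7.4, -2.5, 2.9]
grip_width: 0.0003
finger_force: 4.0
```

Call:
{"api": "play_rows", "payload": {
  "plan": [
    [[0.08,0,0.02],[0,0,0],1],
    [[0,0,0],[0,0,0],1]
  ]
}}

```text
clock: 20.2
position: [0.4836, -0.1084, 0.0887]
tool_rot: [-3.086, -0.249, 0.22]
force: [-17.0, -4.7, 7.0]
grip_width: 0.0
finger_force: 8.8
```

Call:
{"api": "play_rows", "payload": {
  "plan": [
    [[0.06,0,0.01],[0,0,0],1],
    [[0,0,0],[0,0,0],1]
  ]
}}

```text
clock: 20.45
position: [0.4841, -0.1082, 0.0885]
tool_rot: [-3.085, -0.248, 0.22]
force: [-24.2, -6.4, 9.5]
grip_width: 0.0003
finger_force: 12.3
```

Force is now 24 N with hardly any motion, so it is at a hard stop. Backing off to inspect.

Call:
{"api": "play_rows", "payload": {
  "plan": [
    [[-0.8,0,0],[0,0,0],1],
    [[-0.5,0,-0.8],[0,0,0],1],
    [[0,0,-1],[0,0,0],1],
    [[0,0,-1],[0,-1,0],1],
    [[0,0,-1],[0,-0.7,0],1],
    [[0,-1,-1],[0,0,0],1],
    [[0,-1,-1],[0,0,0],1],
    [[0,-1,-1],[0,0,0],1],
    [[0,0,0],[0,0,0],1]
  ]
}}

```text
clock: 21.58
position: [0.4207, -0.0523, 0.2444]
tool_rot: [-3.079, -0.058, 0.24]
force: [-0.3, -0.2, -0.1]
grip_width: -0.0001
finger_force: 0.0
```

```bash
python3 lid.py
python3 - <<'E'
from h import *
c,s=np.cos(J['yaw']),np.sin(J['yaw']);R=np.array([[c,s],[-s,c]])
f=grab_frame('side');p=f['pixels'].astype(int);m=(p[...,0]>100)&(p[...,1]<60)&(p[...,2]<60)
P=cloud(f,m);L=np.c_[(P[:,:2]-J['C'])@R.T,P[:,2]];k=(abs(L[:,0])<.2)&(abs(L[:,1])<.05);print('pad',k.sum(),np.percentile(L[k],[5,50,95],axis=0).round(4))
P=cloud(f,np.ones((400,640),bool));L=np.c_[(P[:,:2]-J['C'])@R.T,P[:,2]]
for lo in(.09,.1,.11,.12):
    k=(L[:,0]<-.05)&(L[:,0]>-.12)&(abs(L[:,1])<.016)&(abs(L[:,2]-lo-.005)<.005);print(lo,k.sum(),np.percentile(L[k][:,0],[5,50,95]).round(4) if k.any() else '')
cv2.imwrite('pics/p8.png',cv2.resize(f['pixels'][150:290,240:400],None,fx=4,fy=4,interpolation=2)[:,:,::-1])
for n in ['gourd','coasters','spoon','door_top']:
    for r in regions_of(n,'side')[:2]: P=cloud(f,r['mask']);print(n,np.round(np.median(P,0),3))
E
```

```text
local mm [-147.    70.9  244.4] rot [-3.079 -0.058  0.24 ] F [-0.3 -0.2 -0.1] q [-0.54  0.23  0.69  2.15 -0.31  0.81 -0.98] t 21.575
scene 830 slope [ 0.     -0.0013  0.133 ] z@front 0.13304108421499286 res 0.001157120401689655
hasp 0 0 0
side 1159 slope [-0.0008  0.0003  0.1338] z@front 0.13383864276040705 res 0.0008045112996396145
hasp 0 0 0
pad 119 [[-0.0852 -0.04    0.0825]
 [-0.0767 -0.0041  0.0847]
 [-0.0122  0.0141  0.1334]]
0.09 36 [-0.0747 -0.0674 -0.0621]
0.1 39 [-0.0729 -0.0671 -0.0593]
0.11 33 [-0.0676 -0.0671 -0.0585]
0.12 36 [-0.0691 -0.066  -0.0584]
gourd [ 0.302 -0.314  0.073]
gourd [ 0.479 -0.447  0.094]
coasters [0.557 0.068 0.054]
spoon [ 0.483 -0.096  0.031]
door_top [0.418 0.047 0.083]
door_top [ 0.51  -0.11   0.085]
```

View pics/p8.png

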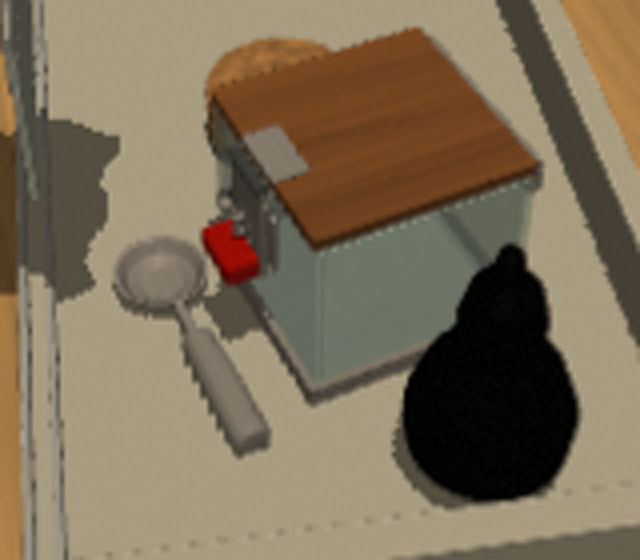

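The hasp hangs flat over the staple: the strap is at x≈-67 mm at every height measured, and the pad face is at about -86 mm. The lid is level, nothing else looks moved, and the arm is clear of everything.

```bash
python3 -c "
from workcell import bot
print(bot.job_done())"
```

```text
the job is handed in; nothing more can be done
None
```

The lid is pressed shut and the hasp was then pressed home over the staple. The camera depth shows both flat, nothing else appears to have moved, and the arm is clear; I handed the job in at about 22 s, and no verdict came back.

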